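Swap the wrong drilling template in the kit tray

TASK

The red-handled template in the grey kit tray is the wrong one: lift it out and lay it flat on the black rubber mat. Then take the blue-handled template from the sloping stand and fit it in the freed place, its tongue tucked under the tray's lip and its notch interlocked with the tab of the other blue template, so that both lie flat and fully home. Leave the yellow-handled template and the other things where they are.

Things in the scene. Friction and masses are not known exactly. Their poses are not given: they have to be found in the camera images.
- tray: Grey plastic kit tray, fixed, 118 x 224 mm. Origin: centre of its well, at worktop level; x points from the lip side to the far wall, y along the lip, away from the robot. Well floor 4 mm above the worktop; well x = -50 to 50, y = -104 to 104 mm; far and side walls end 18 mm above the worktop. Two templates fill it side by side with about 1 mm of play each way.
- tray_lip (a point): Mid of the free edge of the tray's rigid lip (tray x = -40, y = 0 mm), axes as the tray's. The lip runs along one whole side and overhangs the well by 10 mm; underside 16 mm, top 20 mm above the worktop. A template goes in only tongue first: tipped about 20 degrees, tongue end low, slid under the lip to the wall, then laid down.
- tray_right (a point): The tray's right place (nearer the robot): where the rail centre of the template from the stand belongs (tray x = 0, y = -52 mm, 29 mm above the worktop), axes as the tray's. At home the template's axes match the tray's. The left place is its mirror, at tray y = +52 mm.
- rack: Plywood stand, fixed, 112 x 234 mm, with a face sloping at 30 degrees and two bays (y = +58 and -58 mm). Origin: centre of its underside; x points up-slope (horizontally), y along the bays. A template lies on the slope in each bay, tongue end low against an 8 mm high stop, rail level across the slope; 6 mm high ribs beside the bays.
- mat: Black rubber mat, 160 x 160 mm, 2 mm thick, fixed on the worktop. Origin: centre of its underside.
- plate_a_grip (a point): Blue grip rail of the aluminium template in the tray's left place, farther from the robot (it is correct and stays; loose by 1 mm, 0.16 kg). Same plate, rail, point and axes as plate_blue_grip, but instead of the notch a T-shaped tab, full thickness, on its right (-y) edge: neck x = 20 to 36, y = -51 to -61 mm; head x = 14 to 42, y = -61 to -73 mm.
- plate_blue_grip (a point): Centre of the blue rail on the aluminium template in the stand (0.1 to 0.21 kg). Rail 14 mm thick (x), 96 long (y), 30 high; its foot, the plate's top, is 15 mm below this point. Plate 10 mm thick, x = -37 to 49, y = -51 to 51 mm, underside 25 mm below. Tongue: lower 6 mm, 94 wide, on to x = -49 mm. z is square off the plate.
- plate_blue_notch (a point): Centre of the T-shaped notch in the left (+y) edge of the blue-railed template from the stand, 5 mm above its underside; 28, 40, -20 mm from the rail centre in the plate's axes. The notch goes right through and takes the other template's tab with 1.5 mm to spare all round.
- plate_yellow_grip (a point): Centre of the yellow rail on the template in the stand's other bay. Sizes as plate_blue_grip, but mirrored: its notch is in the right (-y) edge, so it does not suit the tray. It stays where it is.
- plate_red_grip (a point): Centre of the red rail on the wrong template, loose in the tray's right place (0.13 kg). Rail 14 mm thick (x), 74 long (y), 30 high; plate 10 mm thick, x = -37 to 49, y = -39.5 to 39.5 mm, its top 15 mm and underside 25 mm below this point. No tongue: it lies clear of the lip and lifts straight up.
- tape: Bystander: roll of black tape, 62 mm across, 19 mm high, lying flat; origin at the middle of its underside.
- screwdriver: Bystander: slot screwdriver with yellow handle, 195x30x32 mm, lying; origin at the middle of its underside.
- pen_red: Bystander: red felt pen, 137x13x16 mm, lying; origin at the middle of its underside.
- coupling: Bystander: zinc conduit coupling, 24x46x26 mm, lying; origin at the middle of its underside.
- bottle_red: Bystander: small red paint bottle, 37 mm across, 112 mm high, standing; origin at the middle of its underside.
There are look-alikes about, which are no part of the job. Leave any pink look-alike of the part that bears plate_red_grip alone.

How it is judged:
By the outcome, as a careful person would: the job done as asked, in the order asked, and still so for the second after the job is handed in, with the robot touching nothing.
It also fails if it takes over 67 s, if anything falls off the work surface, if the arm or the gripper's body presses on something with over 40 N, if the wrist force passes 120 N, or if a joint passes its speed limit or range.

ROBOT

A 6-joint arm with a two-finger parallel gripper is mounted at the origin on a cart in front of the work surface, level with it; the furniture and walls round the work are solid. World frame = base frame: x ahead of the robot, y to its left, z up, the work surface at z = 0. Lengths are in m, angles in rad, forces in N, time in s.
With the tool pointing down it reaches from about 0.35 to 1 m from the base axis. Payload 7.1 kg.
Tool frame: the origin (TCP) lies on the mounting face of the last link; the fingertips stand 173 mm ahead of it and the grasp point (between the pads) lies 155 mm ahead of it; z points along the fingers, y is the line along which they close (so a half turn about z gives the same grasp; the last joint's range is limited). The gripper opens to 85 mm and grips with 20 to 120 N. Pads are 22 mm wide; open, the fingers measure 114 mm over their backs; the gripper's body (76 mm by 85 mm) begins 54 mm behind the grasp point. The pads swing forward as they close: fully open they stand 13 mm farther back than shut.
Start: joints at [1.189, 0.423, 1.63, -0, 1.089, -0.019], TCP at [0.222, 0.584, 0.405] pointing down, gripper open.
Joint ranges: [-3, 3], [-0.9, 2.11], [0.09, 2.58], [-1.31, 4.45], [0.11, 2.69], [-2.54, 2.54]. Speed limits (rad/s): [2.39, 2.39, 3.01, 3.14, 3.14, 3.14].

INTERFACE

Orientations are given as a unit quaternion [w, x, y, z].
In Python, from bench import state, cams, bot gives the robot as it stands. The module is installed in compiled form; this text tells all that it offers.
- The arm moves only by the tool apply_moves, never from a script. Its argument "steps" is a list of rows, each a list of 3 entries, a list of its own where there are three numbers: the shift along the tool's x, y, z in mm, then the turn, a rotation vector about the tool's x, y, z in degrees, then the finger opening in mm, from 0 to 85.4. A call has exactly 10 rows; each row shifts and turns the commanded pose from where the row before left it, along the tool's axes as they then stand; what a row does not reach is not made up. A row lasts 1/12 s, in which the tool goes at most 41.7 mm and 7.16 degrees, less where a joint would pass 70% of its speed; a pose out of reach is approached as far as the arm can. A call is refused whole if a number of a shift passes 41.7 or a number of a turn 7.16, either way. A call with a gripper value outside its range is refused whole. The fingers move at their own pace and stop on an object; the grip force is fixed at half the most. Time passes only in rows, so rows that do not move let the fingers close, or fill a call up. It gives the time, the measured TCP pose, the force, the opening and the grip force at its end, in the units of the state.
- state(): the state, without advancing time (a new reading comes with each control period).
- cams.snapshot(name): name is "scene" or "side" or "wrist"; returns (picture, depth): 420x560x3 uint8, red, green, blue; 420x560 float32, m along the optical axis (not along the pixel's ray), 0 where there is no reading.
- cams.get_calibration(name): a dict with "intrinsics" (3x3 intrinsics, pixels), "view" (4x4, takes a point from world to camera coordinates). Camera axes: x right, y up, looking along -z (the intrinsics and any distortion apply to the point x, -y, -z); pixel columns grow to the right and rows downward; lengths in m; the calibration is good to about 2 mm. A picture is of the moment at which its call begins: read the wrist's pose just before it. get_calibration takes no time and is no camera call; for the wrist camera it gives the pose at the moment of the call.
- bot.job_done(): hands the job in; it is judged then, once.
The state is a dict: "clock": time; "joint_pos": joint angles; "qd": joint speeds; "joint_efforts": joint torques, N m; "tcp_pos": TCP position; "orientation": TCP orientation; "wrist_force": force on the tool from outside, world axes, zero at the start; "wrist_torque": the same for the moment, N m; "opening": finger opening in m; "grip_force": force on a finger pad.
Only numpy, scipy, OpenCV 4.12 (cv2) and the standard library are available. Lean on these libraries where they do the work, as an engineer would, in place of code of your own. Each camera call takes 0.05 s, during which the arm holds its last target. There are 200 camera calls.

## Working session

There is one attempt and no reset: what is moved stays moved. The work goes in short steps, Python scripts to look and compute and a tool call to move; the robot and the scene stay as the last step left them, time stands still between calls to the robot, and variables do not carry over. Pictures are saved under pics/ and viewed, at most 10 in all, crops included, and the job is handed in when it is done.

Besides the shell and the picture viewer there is one more tool, called after "Emit:" as name([rows], argument=value, ...), one row to a line, values as JSON. apply_moves: Moves the arm, as the interface text tells. Its arguments: {"type":"object","properties":{"steps":{"type":"array"}},"required":["steps"]}

```bash
mkdir -p pics; cat > h.py <<'E'
import numpy as np, cv2
from bench import state, cams, bot
from scipy.spatial.transform import Rotation as R
def snap(n,tag):
    c=cams.get_calibration(n); p,d=cams.snapshot(n)
    np.savez(f'{tag}.npz',p=p,d=d,K=c['intrinsics'],V=c['view'])
    cv2.imwrite(f'pics/{tag}.png',p[:,:,::-1]); return p,d
def cloud(tag):
    z=np.load(f'{tag}.npz');d=z['d'];K=z['K'];V=z['V']
    v,u=np.mgrid[:d.shape[0],:d.shape[1]]
    x=(u-K[0,2])/K[0,0]*d;y=(v-K[1,2])/K[1,1]*d
    P=np.stack([x,-y,-d,np.ones_like(d)],-1)@np.linalg.inv(V).T
    P=P[...,:3];P[d==0]=np.nan
    return z['p'],P
E
python3 - <<'E'
from h import *
for n in('scene','side','wrist'): 
    snap(n,n+'0'); print(n,cams.get_calibration(n).keys(), np.linalg.inv(cams.get_calibration(n)['view']).round(3).tolist())
a=cv2.imread('pics/scene0.png');
s=state();print(s)
E
```

```text
scene dict_keys(['intrinsics', 'view']) [[0.683, 0.315, -0.658, -0.246], [-0.73, 0.303, -0.613, -0.714], [0.006, 0.899, 0.437, 0.584], [0.0, 0.0, 0.0, 1.0]]
side dict_keys(['intrinsics', 'view']) [[0.954, 0.2, -0.223, 0.208], [-0.3, 0.649, -0.699, -1.116], [0.005, 0.734, 0.679, 1.136], [0.0, 0.0, 0.0, 1.0]]
wrist dict_keys(['intrinsics', 'view']) [[0.354, -0.895, -0.272, 0.152], [0.935, 0.339, 0.104, 0.61], [-0.0, -0.292, 0.957, 0.374], [0.0, 0.0, 0.0, 1.0]]
{'clock': 0.15, 'joint_pos': array([ 1.18903002e+00,  4.23696070e-01,  1.63050482e+00,  1.95357134e-05,
        1.08860202e+00, -1.89865308e-02]), 'qd': array([ 0.00123381, -0.00098045, -0.00279246,  0.00092012,  0.00086443,
       -0.00133879]), 'joint_efforts': array([ 2.78379021e-04, -5.57769048e+01, -2.82015270e+01,  1.48495510e-04,
        4.77189256e-03, -1.62393525e-05]), 'tcp_pos': array([0.22168242, 0.58413453, 0.40410871]), 'orientation': array([-1.28921803e-04,  1.80401259e-01,  9.83592913e-01, -5.91298069e-04]), 'wrist_force': array([ 0.17315721, -0.31073677, -0.18803193]), 'wrist_torque': array([ 0.04180145,  0.02462789, -0.04275256]), 'grip_force': 0.0, 'opening': 0.0854443786582729}
```

View pics/scene0.png

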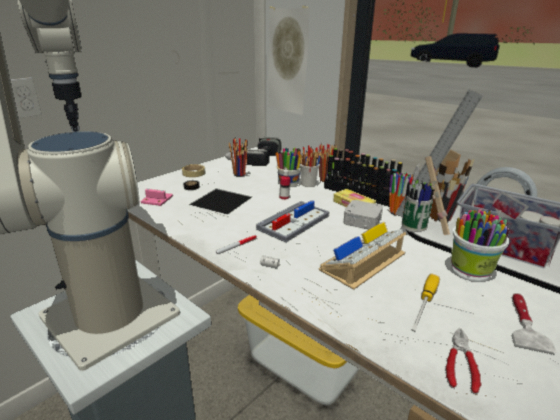

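View pics/side0.png

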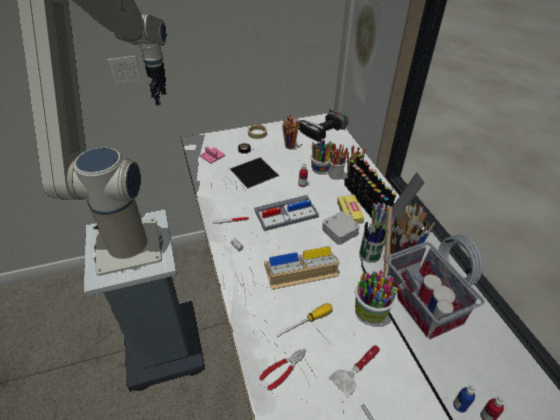

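The pictures show the tray with red (281,221) and blue (305,209) rails, the stand with blue (348,249) and yellow (374,233) rails, and the mat at (220,201) in the scene view. I measure these by colour and depth.

```bash
python3 - <<'E'
from h import *
boxes={'scene0':{'red':(270,205,292,232),'blueA':(292,198,318,222),'blueS':(330,234,362,262),'yel':(360,220,390,246),'mat':(185,185,255,215)},
'side0':{'red':(258,203,284,220),'blueA':(286,196,316,214),'blueS':(266,250,300,272),'yel':(300,244,334,264),'mat':(228,154,282,190)}}
for t in boxes:
    p,P=cloud(t);h=cv2.cvtColor(p,cv2.COLOR_RGB2HSV);H,S,V=[h[...,i].astype(int) for i in range(3)]
    m={'red':((H<8)|(H>172))&(S>150),'blueA':(H>100)&(H<130)&(S>130),'yel':(H>20)&(H<35)&(S>150),'mat':V<45}
    m['blueS']=m['blueA']
    for k,(a,b,c,d) in boxes[t].items():
        M=np.zeros(H.shape,bool);M[b:d,a:c]=m[k][b:d,a:c];q=P[M];q=q[~np.isnan(q[:,0])]
        r=cv2.minAreaRect(q[:,:2].astype(np.float32)*1000)
        print(t,k,len(q),np.median(q,0).round(3),q[:,2].max().round(3),r)
E
```

```text
scene0 red 160 [ 0.527 -0.021  0.036] 0.048 ((531.5804443359375, -18.14107894897461), (70.3875961303711, 16.051593780517578), 0.6743477582931519)
scene0 blueA 166 [ 0.641 -0.017  0.036] 0.048 ((654.4813232421875, -7.3089447021484375), (103.91807556152344, 50.4112548828125), 29.803037643432617)
scene0 blueS 318 [ 0.49  -0.278  0.067] 0.08 ((496.54150390625, -278.77960205078125), (20.25058364868164, 96.37190246582031), 82.84477996826172)
scene0 yel 270 [ 0.606 -0.285  0.068] 0.081 ((612.5513916015625, -282.8436279296875), (21.608280181884766, 92.80528259277344), 85.89869689941406)
scene0 mat 752 [0.537 0.277 0.004] 0.021 ((526.8546142578125, 324.37359619140625), (145.77586364746094, 252.7185516357422), 17.101577758789062)
side0 red 101 [ 0.537 -0.02   0.039] 0.052 ((536.5438842773438, -1.5054187774658203), (69.81865692138672, 47.14030838012695), 1.8838882446289062)
side0 blueA 135 [ 0.651 -0.015  0.039] 0.049 ((650.9041748046875, -12.053338050842285), (93.5143814086914, 19.52384376525879), 2.497018337249756)
side0 blueS 227 [ 0.5   -0.277  0.069] 0.084 ((501.7986145019531, -276.7438049316406), (25.445453643798828, 93.75292205810547), 88.45648956298828)
side0 yel 215 [ 0.616 -0.285  0.07 ] 0.083 ((616.5755004882812, -281.85009765625), (24.890846252441406, 92.13666534423828), 86.16184997558594)
side0 mat 714 [0.547 0.277 0.004] 0.013 ((547.3308715820312, 281.907470703125), (152.3997039794922, 155.431396484375), 16.520057678222656)
```

```bash
cat >> h.py <<'E'
def pose(yaw,tilt=0):
    """tool rotation: plate axes x=tray x; tool y=-tray x, tool z=-tray z; tilt deg raises plate +x (tongue low)"""
    a=np.radians(yaw);c,s=np.cos(a),np.sin(a)
    T=np.array([[s,c,0],[-c,s,0],[0,0,1.]]).T  # cols: tray x,y,z
    P=T@R.from_euler('y',-tilt,degrees=True).as_matrix()
    return np.column_stack([-P[:,1],-P[:,0],-P[:,2]]),P
def cur():
    s=state();q=s['orientation'];return s['tcp_pos'],R.from_quat([q[1],q[2],q[3],q[0]]).as_matrix()
def plan(p1,R1,n,frm=None):
    p0,R0=frm or cur();w=R.from_matrix(R0.T@R1).as_rotvec()/n
    A=sum(R.from_rotvec(w*k).as_matrix() for k in range(n))
    s=np.linalg.solve(A,R0.T@(np.array(p1)-p0))
    print(n,'rows: shift',(s*1000).round(2),'turn',np.degrees(w).round(3))
E
python3 - <<'E'
from h import *
print(np.load('wrist0.npz')['K'])
plan([.55,-.1,.45],pose(2.2)[0],20)
E
```

```text
[[373.94860822   0.         276.49787816]
 [  0.         373.94860822 209.49928001]
 [  0.           0.           1.        ]]
20 rows: shift [-45.33  29.54  -2.3 ] turn [-1.000e-03  5.000e-03  8.071e+00]
```

```bash
sed -i 's/\[0,0,1.\]\]).T/[0,0,1.]])/' h.py
python3 - <<'E'
from h import *
print(pose(2.2)[0].round(2))
plan([.55,-.1,.45],pose(2.2)[0],20)
E
```

```text
[[-1.   -0.04 -0.  ]
 [-0.04  1.   -0.  ]
 [-0.   -0.   -1.  ]]
20 rows: shift [-22.18 -31.1   -2.28] turn [-3.000e-03 -1.000e-03 -1.149e+00]
```

Emit:
apply_moves([
  [[-22.2,-31.1,-2.3],[0,0,-1.15],85],
  [[-22.2,-31.1,-2.3],[0,0,-1.15],60],
  [[-22.2,-31.1,-2.3],[0,0,-1.15],40],
  [[-22.2,-31.1,-2.3],[0,0,-1.15],40],
  [[-22.2,-31.1,-2.3],[0,0,-1.15],40],
  [[-22.2,-31.1,-2.3],[0,0,-1.15],40],
  [[-22.2,-31.1,-2.3],[0,0,-1.15],40],
  [[-22.2,-31.1,-2.3],[0,0,-1.15],40],
  [[-22.2,-31.1,-2.3],[0,0,-1.15],40],
  [[-22.2,-31.1,-2.3],[0,0,-1.15],40],
])

```text
clock: 0.98
tcp_pos: [0.3517, 0.2238, 0.4278]
orientation: [0.0, 0.08, 0.997, 0.0]
wrist_force: [1.2, -0.2, -0.4]
opening: 0.0399
grip_force: 0.0
```

Emit:
apply_moves([
  [[-22.2,-31.1,-2.3],[0,0,-1.15],40],
  [[-22.2,-31.1,-2.3],[0,0,-1.15],40],
  [[-22.2,-31.1,-2.3],[0,0,-1.15],40],
  [[-22.2,-31.1,-2.3],[0,0,-1.15],40],
  [[-22.2,-31.1,-2.3],[0,0,-1.15],40],
  [[-22.2,-31.1,-2.3],[0,0,-1.15],40],
  [[-22.2,-31.1,-2.3],[0,0,-1.15],40],
  [[-22.2,-31.1,-2.3],[0,0,-1.15],40],
  [[-22.2,-31.1,-2.3],[0,0,-1.15],40],
  [[-22.2,-31.1,-2.3],[0,0,-1.15],40],
])

```text
clock: 1.82
tcp_pos: [0.551, -0.1019, 0.4506]
orientation: [-0.0, -0.02, 1.0, 0.0]
wrist_force: [-0.0, -0.1, -0.3]
opening: 0.0401
grip_force: 0.0
```

```bash
python3 - <<'E'
from h import *
print(cur());snap('wrist','w1')
a=cv2.imread('pics/w1.png');cv2.imwrite('pics/w1b.png',cv2.resize(a,(800,600),interpolation=cv2.INTER_CUBIC))
E
```

```text
(array([ 0.55100738, -0.10191086,  0.4506273 ]), array([[-9.99238310e-01, -3.90207244e-02, -4.27672717e-04],
       [-3.90207883e-02,  9.99238389e-01,  1.42013687e-04],
       [ 4.21805520e-04,  1.58593644e-04, -9.99999898e-01]]))
```

View pics/w1b.png

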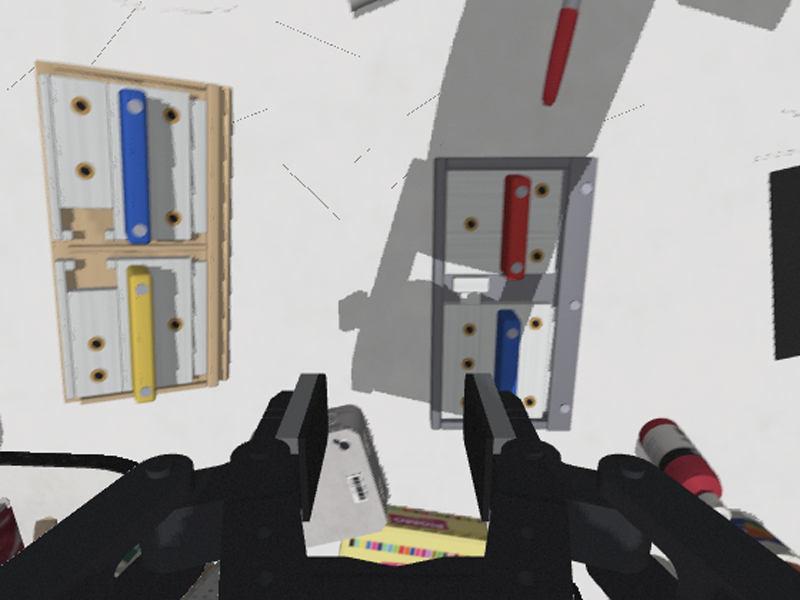

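The wrist view shows the tray (lip right, at 570–590; red rail at (515,228), blue (508,350)) and the stand, its stop right at x≈212, blue rail (133,167), yellow (142,335). All axes are as expected.

```bash
cat >> h.py <<'E'
def mask(p,k):
    h=cv2.cvtColor(p,cv2.COLOR_RGB2HSV);H,S,V=[h[...,i].astype(int) for i in range(3)]
    return {'red':((H<8)|(H>172))&(S>140),'blue':(H>100)&(H<130)&(S>120)}[k]
def rect(q):
    (cx,cy),(w,h),a=cv2.minAreaRect((q[:,:2]*1000).astype(np.float32)); 
    if w<h: w,h,a=h,w,a-90
    return np.round([cx,cy,w,h,(a+90)%180-90],1)
E
python3 - <<'E'
from h import *
p,P=cloud('w1')
def box(a,b,c,d):
    M=np.zeros(p.shape[:2],bool);M[int(b*.7):int(d*.7),int(a*.7):int(c*.7)]=1;return M&~np.isnan(P[...,0])
r=P[box(495,165,540,290)&mask(p,'red')];t=r[r[:,2]>.041];print('red',len(t),np.median(t,0),rect(t),r[:,2].max())
b=P[box(490,300,525,375)&mask(p,'blue')];t=b[b[:,2]>.041];print('A',len(t),np.median(t,0),rect(t))
for nm,bx,k in(('blueS',(110,80,158,250),'blue'),):
    q=P[box(*bx)&mask(p,k)];print(nm,len(q),rect(q),np.percentile(q[:,2],[1,50,99]))
    n=(P[box(*bx)&mask(p,k)]);np.save('bs.npy',n)
# tray walls
q=P[box(425,150,605,440)];l=q[(q[:,2]>.0145)&(q[:,2]<.0225)];print('tray',rect(l))
for lo in (.0185,):
    l2=q[(q[:,2]>lo)&(q[:,2]<.0225)];print('lip',rect(l2),len(l2))
# stand plate plane
q=P[box(165,95,190,235)];print('plate pts',len(q));c=q.mean(0);u,s,v=np.linalg.svd(q-c);print(c,v[2],s)
q=P[box(52,85,115,200)];c=q.mean(0);u,s,v=np.linalg.svd(q-c);print(c,v[2],s)
q=P[box(30,55,240,410)];q=q[q[:,2]>.01];print('stand',rect(q))
E
```

```text
red 698 [ 0.53438131 -0.01630062  0.04462328] [535.4 -15.7  72.4  11.8   2.8] 0.04759625123860278
A 383 [ 0.62723057 -0.01218841  0.04453341] [625.1 -11.7  44.5  11.8   2.9]
blueS 1632 [ 507.  -273.9  102.6   27.8   -5.2] [0.05418357 0.07593508 0.07913132]
tray [598.8 -10.4 222.5 118.8   2.4]
lip [598.7 -10.2 222.6 118.2   2.4] 4698
plate pts 1757
[ 0.50152931 -0.25658477  0.03633431] [0.02992425 0.5036811  0.86337123] [1.15434392 0.20301676 0.0348733 ]
[ 0.48819374 -0.3045276   0.06435992] [0.03044433 0.4978863  0.86670778] [1.23911463 0.5944471  0.0540458 ]
stand [ 559.8 -282.5  234.5  103.    -3.6]
```

```bash
python3 - <<'E'
from h import *
R1=pose(2.7)[0]
plan([.5354,-.0157,.25],R1,8)
q=np.load('bs.npy');n=pose(-3.5,30)[1];L=q@n;  # plate coords
h=L[:,2]; top=np.percentile(h,97);t=L[h>top-.004]
lo,hi=np.percentile(t,1,axis=0),np.percentile(t,99,axis=0);print('top',top,lo,hi)
c=(lo+hi)/2;c[2]=top-.0155;print('center blue grip world',n@c)
# plate plane check
print('tray right',.5988-.052*np.cos(np.radians(2.4)),-.0104-.052*np.sin(np.radians(2.4)))
E
```

```text
8 rows: shift [ 1.99 11.43 25.16] turn [-0.025  0.032 -0.059]
top -0.04995285321183292 [ 0.23569049  0.47258844 -0.05373508] [ 0.24745994  0.56368886 -0.04955622]
center blue grip world [ 0.50240234 -0.27311705  0.06410377]
tray right 0.5468456128348593 -0.01257753399391838
```

Emit:
apply_moves([
  [[2,11.4,25.2],[0,0,-0.06],40],
  [[2,11.4,25.2],[0,0,-0.06],40],
  [[2,11.4,25.2],[0,0,-0.06],40],
  [[2,11.4,25.2],[0,0,-0.06],40],
  [[2,11.4,25.2],[0,0,-0.06],40],
  [[2,11.4,25.2],[0,0,-0.06],40],
  [[2,11.4,25.2],[0,0,-0.06],40],
  [[2,11.4,25.2],[0,0,-0.06],40],
  [[0,0,20],[0,0,0],40],
  [[0,0,15],[0,0,0],40],
])

```text
clock: 2.7
tcp_pos: [0.5298, -0.0087, 0.2121]
orientation: [-0.001, -0.024, 1.0, 0.0]
wrist_force: [-0.4, 0.7, -0.2]
opening: 0.0396
grip_force: 0.0
```

```bash
python3 - <<'E'
from h import *
print(cur()[0],state()['wrist_force']);snap('wrist','w2')
E
```

```text
[ 0.52978554 -0.00873376  0.21211259] [-0.35418936  0.65153499 -0.22762801]
```

View pics/w2.png

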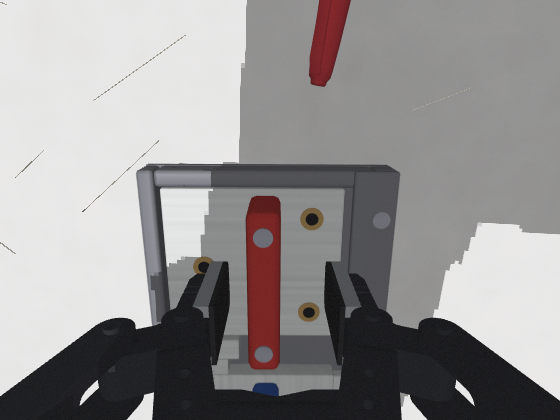

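The red rail stands at (263,280), about 7 mm left of the fingers' middle (277), as the measured pose also says; I correct and go down.

Emit:
apply_moves([
  [[-3,-3.5,0],[0,0,0],40],
  [[-3,-3.5,0],[0,0,0],40],
  [[0,0,10],[0,0,0],40],
  [[0,0,11],[0,0,0],40],
  [[0,0,0],[0,0,0],40],
  [[0,0,0],[0,0,0],8],
  [[0,0,0],[0,0,0],8],
  [[0,0,0],[0,0,0],8],
  [[0,0,0],[0,0,0],8],
  [[0,0,0],[0,0,0],8],
])

```text
clock: 3.58
tcp_pos: [0.5369, -0.0154, 0.1936]
orientation: [0.0, -0.023, 1.0, 0.001]
wrist_force: [-0.5, 6.3, 0.4]
opening: 0.0126
grip_force: 61.2
```

```bash
python3 - <<'E'
from h import *
print(cur(),state()['wrist_force'],state()['grip_force'])
p,P=cloud('side0');h=cv2.cvtColor(p,cv2.COLOR_RGB2HSV)
M=np.zeros(p.shape[:2],bool);M[150:195,222:285]=1
m=M&(p.max(2)<50);print(rect(P[m]),np.nanmedian(P[m],0))
p,P=cloud('w1')
M=~np.isnan(P[...,0]);M[:110]=0;M[260:]=0;M[:,:535]=0
q=P[M&(p.max(2)<60)];print(q[:,:2].min(0),q.max(0))
plan([.5354,-.0157,.28],pose(2.7)[0],4)
E
```

```text
(array([ 0.53691809, -0.0154093 ,  0.19356772]), array([[-9.98921875e-01, -4.64225027e-02,  1.99485998e-04],
       [-4.64222664e-02,  9.98921343e-01,  1.05976756e-03],
       [-2.48467883e-04,  1.04936440e-03, -9.99999419e-01]])) [-0.51053133  6.30140699  0.3604986 ] 61.18263781070709
[537.5 324.3 249.1 150.6 -74.1] [0.5466409  0.27989443 0.00377472]
[0.48592499 0.18321863] [0.64341633 0.24237955 0.00574044]
4 rows: shift [  0.38  -0.04 -21.61] turn [ 0.015  0.004 -0.01 ]
```

```bash
python3 - <<'E'
from h import *
p,P=cloud('side0');print(P[168:188:4,303].round(3))
p0,R0=cur();up=p0+[0,0,.1]
plan([.545,.287,.2936],pose(16.5)[0],12,(up,R0))
E
```

```text
[[0.718 0.131 0.096]
 [0.716 0.123 0.082]
 [0.715 0.119 0.064]
 [0.718 0.123 0.039]
 [0.717 0.118 0.022]]
12 rows: shift [-4.620e+00  2.484e+01  1.000e-02] turn [ 0.005  0.002 -1.153]
```

Emit:
apply_moves([
  [[0,0,-5],[0,0,0],8],
  [[0,0,-10],[0,0,0],8],
  [[0,0,-15],[0,0,0],8],
  [[0,0,-20],[0,0,0],8],
  [[0,0,-20],[0,0,0],8],
  [[0,0,-20],[0,0,0],8],
  [[0,0,-10],[0,0,0],8],
  [[0,0,0],[0,0,0],8],
  [[0,0,0],[0,0,0],8],
  [[0,0,0],[0,0,0],8],
])

```text
clock: 4.42
tcp_pos: [0.5365, -0.0162, 0.2924]
orientation: [-0.001, -0.024, 1.0, 0.0]
wrist_force: [-0.1, 0.8, -1.3]
opening: 0.0127
grip_force: 60.9
```

Emit:
apply_moves([
  [[-4.6,24.9,0],[0,0,-1.15],8],
  [[-4.6,24.9,0],[0,0,-1.15],8],
  [[-4.6,24.9,0],[0,0,-1.15],8],
  [[-4.6,24.9,0],[0,0,-1.15],8],
  [[-4.6,24.9,0],[0,0,-1.15],8],
  [[-4.6,24.9,0],[0,0,-1.15],8],
  [[-4.6,24.9,0],[0,0,-1.15],8],
  [[-4.6,24.9,0],[0,0,-1.15],8],
  [[-4.6,24.9,0],[0,0,-1.15],8],
  [[-4.6,24.9,0],[0,0,-1.15],8],
])

```text
clock: 5.25
tcp_pos: [0.5479, 0.2374, 0.2914]
orientation: [-0.001, -0.124, 0.992, -0.0]
wrist_force: [-0.2, 0.1, -0.4]
opening: 0.013
grip_force: 61.0
```

Emit:
apply_moves([
  [[-4.6,24.9,0],[0,0,-1.15],8],
  [[-4.6,24.9,0],[0,0,-1.15],8],
  [[0,0,30],[0,0,0],8],
  [[0,0,30],[0,0,0],8],
  [[0,0,0],[0,0,0],8],
  [[0,0,0],[0,0,0],8],
  [[0,0,0],[0,0,0],8],
  [[0,0,0],[0,0,0],8],
  [[0,0,0],[0,0,0],8],
  [[0,0,0],[0,0,0],8],
])

```text
clock: 6.08
tcp_pos: [0.5451, 0.2868, 0.2345]
orientation: [0.001, -0.143, 0.99, 0.0]
wrist_force: [-0.2, 0.1, -1.5]
opening: 0.0128
grip_force: 60.8
```

```bash
python3 - <<'E'
from h import *
print(cur(),state()['wrist_force']);snap('wrist','w3')
E
```

```text
(array([0.54512777, 0.28677423, 0.23452058]), array([[-9.58970045e-01, -2.83500395e-01,  1.99471791e-03],
       [-2.83498926e-01,  9.58972043e-01,  9.90147300e-04],
       [-2.19358586e-03,  3.84021216e-04, -9.99997520e-01]])) [-0.17147902  0.12466634 -1.5399866 ]
```

View pics/w3.png

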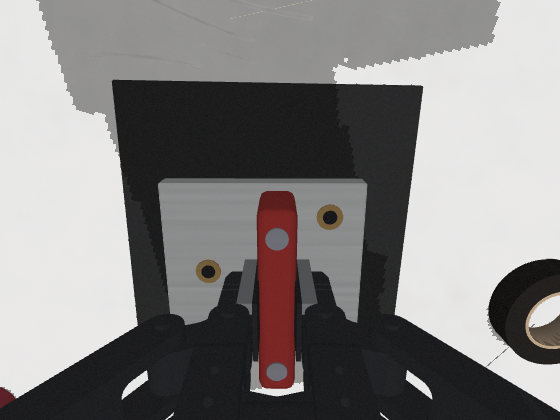

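The red plate hangs squarely above the mat (mat edges (113,80)–(422,87), plate edge (160,180)–(367,182)), with margin all round. I lower and release.

Emit:
apply_moves([
  [[0,0,15],[0,0,0],8],
  [[0,0,12],[0,0,0],8],
  [[0,0,8],[0,0,0],8],
  [[0,0,4],[0,0,0],8],
  [[0,0,2.5],[0,0,0],8],
  [[0,0,0],[0,0,0],8],
  [[0,0,0],[0,0,0],8],
  [[0,0,0],[0,0,0],30],
  [[0,0,0],[0,0,0],34],
  [[0,0,0],[0,0,0],34],
])

```text
clock: 6.97
tcp_pos: [0.5448, 0.2869, 0.1918]
orientation: [0.0, -0.143, 0.99, 0.0]
wrist_force: [-0.1, 0.6, -0.4]
opening: 0.0341
grip_force: 0.0
```

```bash
python3 - <<'E'
from h import *
p0,R0=cur();print(p0,state()['wrist_force'])
up=p0+[0,0,.12];RS,PS=pose(-3.5,30)
g=np.array([.5024,-.2731,.0641])
tgt=g+PS[:,2]*(.1646+.09);print('pre',tgt, 'grasp',g+PS[:,2]*.1646)
plan(tgt,RS,20,(up,R0))
E
```

```text
[0.54478195 0.28691678 0.19183335] [-0.1174944   0.59654815 -0.39024559]
pre [ 0.51017148 -0.14603744  0.28459007] grasp [ 0.50742429 -0.19095351  0.20664778]
20 rows: shift [  4.34 -20.61   6.72] turn [1.485 0.263 0.976]
```

Emit:
apply_moves([
  [[0,0,-10],[0,0,0],34],
  [[0,0,-20],[0,0,0],34],
  [[0,0,-30],[0,0,0],34],
  [[0,0,-30],[0,0,0],34],
  [[0,0,-30],[0,0,0],34],
  [[4.3,-20.6,6.7],[1.48,0.26,0.98],40],
  [[4.3,-20.6,6.7],[1.48,0.26,0.98],40],
  [[4.3,-20.6,6.7],[1.48,0.26,0.98],40],
  [[4.3,-20.6,6.7],[1.48,0.26,0.98],40],
  [[4.3,-20.6,6.7],[1.48,0.26,0.98],40],
])

```text
clock: 7.8
tcp_pos: [0.5498, 0.1793, 0.2844]
orientation: [-0.001, -0.1, 0.993, -0.066]
wrist_force: [0.5, -0.1, -0.7]
opening: 0.04
grip_force: 0.0
```

Emit:
apply_moves([
  [[4.3,-20.6,6.7],[1.48,0.26,0.98],40],
  [[4.3,-20.6,6.7],[1.48,0.26,0.98],40],
  [[4.3,-20.6,6.7],[1.48,0.26,0.98],40],
  [[4.3,-20.6,6.7],[1.48,0.26,0.98],40],
  [[4.3,-20.6,6.7],[1.48,0.26,0.98],40],
  [[4.3,-20.6,6.7],[1.48,0.26,0.98],40],
  [[4.3,-20.6,6.7],[1.48,0.26,0.98],40],
  [[4.3,-20.6,6.7],[1.48,0.26,0.98],40],
  [[4.3,-20.6,6.7],[1.48,0.26,0.98],40],
  [[4.3,-20.6,6.7],[1.48,0.26,0.98],40],
])

```text
clock: 8.63
tcp_pos: [0.5329, -0.0398, 0.271]
orientation: [-0.005, -0.013, 0.981, -0.196]
wrist_force: [-0.1, -0.1, -0.4]
opening: 0.04
grip_force: 0.0
```

Emit:
apply_moves([
  [[4.3,-20.6,6.7],[1.48,0.26,0.98],40],
  [[4.3,-20.6,6.7],[1.48,0.26,0.98],40],
  [[4.3,-20.6,6.7],[1.48,0.26,0.98],40],
  [[4.3,-20.6,6.7],[1.48,0.26,0.98],40],
  [[4.3,-20.6,6.7],[1.48,0.26,0.98],40],
  [[0,0,0],[0,0,0],40],
  [[0,0,0],[0,0,0],40],
  [[0,0,0],[0,0,0],40],
  [[0,0,0],[0,0,0],40],
  [[0,0,0],[0,0,0],40],
])

```text
clock: 9.47
tcp_pos: [0.5107, -0.145, 0.2845]
orientation: [-0.007, 0.03, 0.966, -0.258]
wrist_force: [-0.2, -0.4, -0.1]
opening: 0.0401
grip_force: 0.0
```

```bash
python3 - <<'E'
from h import *
p0,R0=cur();print(p0,state()['wrist_force'])
snap('wrist','w4');p,P=cloud('w4')
n=pose(-3.5,30)[1]
q=P[mask(p,'blue')&(P[...,0]<.56)&(P[...,1]<-.2)&(P[...,2]>.04)&(P[...,2]<.1)];L=q@n
top=np.percentile(L[:,2],95);t=L[L[:,2]>top-.003];print(len(q),len(t),rect(t))
np.set_printoptions(suppress=True)
lo,hi=np.percentile(t,.5,axis=0),np.percentile(t,99.5,axis=0);print(lo,hi);c=(lo+hi)/2;c[2]=top-.015;g=n@c;print('g',g)
print('measured tool yaw/tilt err',np.degrees(R.from_matrix(pose(-3.5,30)[0].T@R0).as_rotvec()))
RS,PS=pose(-3.5,30)
plan(g+PS[:,2]*(.1646+.02),RS,5)
E
```

```text
[ 0.51074788 -0.14503062  0.28449686] [-0.23676198 -0.36321819 -0.12062706]
3181 2976 [240.7 517.1  94.5  13.5  90. ]
[ 0.23408127  0.47039361 -0.05339576] [ 0.24729217  0.56373142 -0.04988249]
g [ 0.50137429 -0.27229795  0.06363415]
measured tool yaw/tilt err [-0.11412719 -0.04055278  0.01767867]
5 rows: shift [ 0.32 -0.03 14.08] turn [ 0.022  0.007 -0.001]
```

View pics/w4.png

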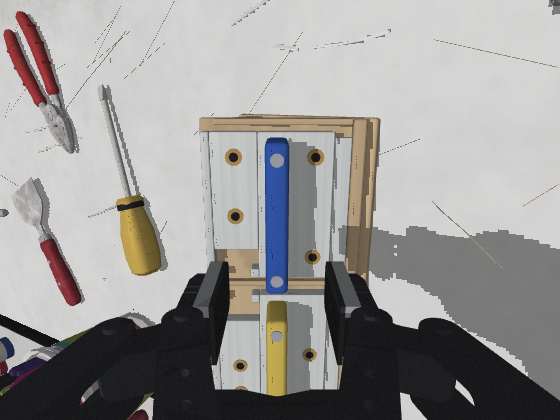

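The blue rail (277,215) lies midway between the fingers (210 / 343), aligned. I descend along the tool axis and grip.

Emit:
apply_moves([
  [[0.3,0,14],[0,0,0],40],
  [[0.3,0,14],[0,0,0],40],
  [[0.3,0,14],[0,0,0],40],
  [[0.3,0,14],[0,0,0],40],
  [[0.3,0,14.3],[0,0,0],40],
  [[0,0,12],[0,0,0],40],
  [[0,0,8],[0,0,0],40],
  [[0,0,3],[0,0,0],40],
  [[0,0,0],[0,0,0],40],
  [[0,0,0],[0,0,0],40],
])

```text
clock: 10.35
tcp_pos: [0.5062, -0.1922, 0.2035]
orientation: [-0.008, 0.03, 0.966, -0.258]
wrist_force: [0.7, 0.4, 0.3]
opening: 0.0398
grip_force: 0.0
```

Emit:
apply_moves([
  [[0,0,0],[0,0,0],8],
  [[0,0,0],[0,0,0],8],
  [[0,0,0],[0,0,0],8],
  [[0,0,0],[0,0,0],8],
  [[0,0,0],[0,0,0],8],
  [[0,0,0],[0,0,0],8],
  [[0,0,0],[0,0,0],8],
  [[0,0,0],[0,0,0],8],
  [[0,0,0],[0,0,0],8],
  [[0,0,0],[0,0,0],8],
])

```text
clock: 11.18
tcp_pos: [0.5065, -0.1918, 0.2043]
orientation: [-0.007, 0.03, 0.966, -0.258]
wrist_force: [-1.1, 3.7, 6.5]
opening: 0.0128
grip_force: 59.5
```

```bash
python3 - <<'E'
from h import *
p0,R0=cur();print(p0,state()['wrist_force'])
RS,PS=pose(-3.5,30);g=np.array([.5014,-.2723,.0636])
print('offset TCP from g in plate axes',PS.T@(p0-g))
print('rot err',np.degrees(R.from_matrix(RS.T@R0).as_rotvec()))
E
```

```text
[ 0.50651215 -0.19180487  0.20431532] [-1.10500785  3.67678727  6.45912689]
offset TCP from g in plate axes [0.00050658 0.00018851 0.16219158]
rot err [-0.07636995 -0.07833974  0.07778493]
```

```bash
cat >> h.py <<'E'
O=np.array([.5988,-.0104,0]);YAW=2.4
def tray(x,y,z): return O+pose(YAW)[1]@np.array([x,y,z])/1000
def intray(p): return pose(YAW)[1].T@(np.array(p)-O)*1000
E
python3 - <<'E'
from h import *
p0,R0=cur();up=p0-R0[:,2]*.05
print(up);plan(tray(150,-15,335),pose(2.4,0)[0],10,(up,R0))
E
```

```text
[ 0.50796656 -0.16690494  0.24764981]
10 rows: shift [-8.14 -1.81 -8.71] turn [-2.99  -0.144 -0.582]
```

Emit:
apply_moves([
  [[0,0,-2],[0,0,0],8],
  [[0,0,-5],[0,0,0],8],
  [[0,0,-8],[0,0,0],8],
  [[0,0,-10],[0,0,0],8],
  [[0,0,-10],[0,0,0],8],
  [[0,0,-10],[0,0,0],8],
  [[0,0,-5],[0,0,0],8],
  [[0,0,0],[0,0,0],8],
  [[0,0,0],[0,0,0],8],
  [[0,0,0],[0,0,0],8],
])

```text
clock: 12.02
tcp_pos: [0.5076, -0.1672, 0.2468]
orientation: [-0.008, 0.03, 0.966, -0.258]
wrist_force: [-0.1, -1.1, -2.4]
opening: 0.0131
grip_force: 58.5
```

Emit:
apply_moves([
  [[-8.1,-1.8,-8.7],[-2.99,-0.14,-0.58],8],
  [[-8.1,-1.8,-8.7],[-2.99,-0.14,-0.58],8],
  [[-8.1,-1.8,-8.7],[-2.99,-0.14,-0.58],8],
  [[-8.1,-1.8,-8.7],[-2.99,-0.14,-0.58],8],
  [[-8.1,-1.8,-8.7],[-2.99,-0.14,-0.58],8],
  [[-8.1,-1.8,-8.7],[-2.99,-0.14,-0.58],8],
  [[-8.1,-1.8,-8.7],[-2.99,-0.14,-0.58],8],
  [[-8.1,-1.8,-8.7],[-2.99,-0.14,-0.58],8],
  [[-8.1,-1.8,-8.7],[-2.99,-0.14,-0.58],8],
  [[-8.1,-1.8,-8.7],[-2.99,-0.14,-0.58],8],
])

```text
clock: 12.85
tcp_pos: [0.5896, -0.1615, 0.3338]
orientation: [-0.002, -0.021, 1.0, 0.002]
wrist_force: [-1.0, -0.6, -1.4]
opening: 0.0129
grip_force: 58.5
```

Emit:
apply_moves([
  [[0,0,0],[0,0,0],8],
  [[0,0,0],[0,0,0],8],
  [[0,0,0],[0,0,0],8],
  [[0,0,0],[0,0,0],8],
  [[0,0,0],[0,0,0],8],
  [[0,0,0],[0,0,0],8],
  [[0,0,0],[0,0,0],8],
  [[0,0,0],[0,0,0],8],
  [[0,0,0],[0,0,0],8],
  [[0,0,0],[0,0,0],8],
])

```text
clock: 13.68
tcp_pos: [0.5896, -0.1612, 0.3341]
orientation: [-0.001, -0.02, 1.0, 0.0]
wrist_force: [-1.2, 0.1, -1.8]
opening: 0.0129
grip_force: 58.7
```

```bash
python3 - <<'E'
from h import *
print(intray(cur()[0]), cur()[1].round(4).tolist());snap('wrist','w5')
a=cv2.imread('pics/w5.png');cv2.imwrite('pics/w5b.png',cv2.resize(a,(800,600),interpolation=cv2.INTER_CUBIC))
E
```

```text
[150.31965731 -15.52152901 334.06847331] [[-0.9992, -0.0409, -0.0019], [-0.0409, 0.9992, 0.0003], [0.0019, 0.0004, -1.0]]
```

View pics/w5b.png

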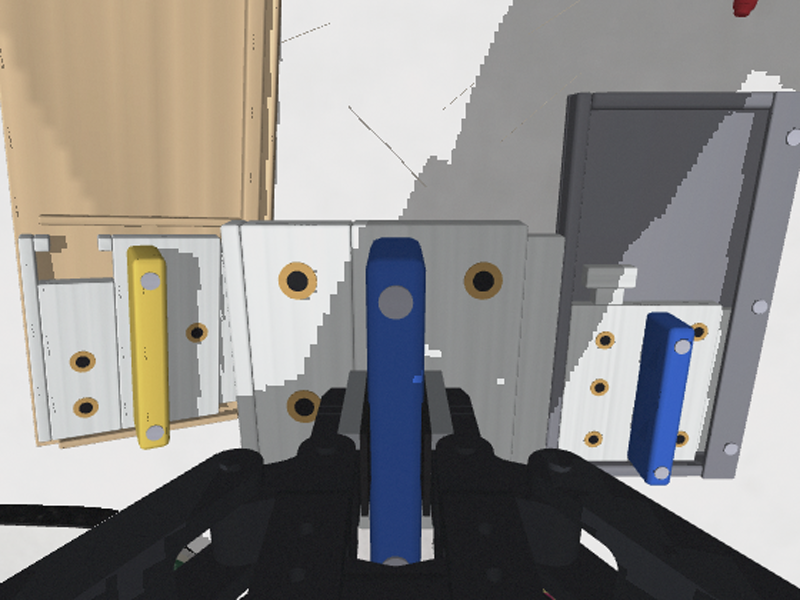

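The held blue plate is level and centred in the fingers; to the right are the free place, A's tab head at (611,276) and A's rail. I measure tab, tray and held rail from this one picture.

```bash
python3 - <<'E'
from h import *
np.set_printoptions(suppress=True,precision=2)
p,P=cloud('w5');T=(P-O)@pose(YAW)[1]*1000
x,y,z=T[...,0],T[...,1],T[...,2]
print('floor z',np.nanmedian(z[(abs(x)<30)&(y<-40)&(y>-95)&(z<9)]))
m=(abs(x-28)<24)&(y>-35)&(y<-10)&(z>9.5)&(z<20)
q=T[m];print('head n',len(q),'z',np.median(q[:,2]),'x',np.percentile(q[:,0],[1,99]),'y',np.percentile(q[:,1],[1,50]))
h=q[q[:,1]<-11]; # per-row x-edges
for a in range(-24,-8,3):
    r=q[abs(q[:,1]-a)<1.5]; print(a,len(r),r[:,0].min() if len(r) else 0,r[:,0].max() if len(r) else 0)
# plate A right edge
m=(x>-30)&(x<12)&(y>-12)&(y<40)&(z>10)&(z<18);q=T[m];e=[]
for a in range(-28,12,4):
    r=q[abs(q[:,0]-a)<2]; e.append((a,r[:,1].min()) if len(r) else (a,np.nan))
print('A edge',np.array(e).T)
r=T[mask(p,'blue')&(x<60)&(x>-60)&(z>41)&(z<50)];print('A rail',rect(r/1000*1.0), r[:,2].mean())
w=T[(z>15.5)&(z<19)&(x>40)&(x<70)&(abs(y)<90)];print('far wall x',np.percentile(w[:,0],[2,50,98]))
for a in(-80,-50,-20):
    k=w[abs(w[:,1]-a)<5]; print(a,np.percentile(k[:,0],[2,98]))
w=T[(z>18.)&(z<22.5)&(x<-30)&(x>-70)&(abs(y)<100)]
for a in(-80,-50,-20,50,80):
    k=w[abs(w[:,1]-a)<5]; print('lip',a,np.percentile(k[:,0],[2,98]) if len(k) else 0)
w=T[(z>15)&(z<19.5)&(x<35)&(x>-35)&(y<-90)];print('near wall y',np.percentile(w[:,1],[2,98]))
w=T[(z>15)&(z<19.5)&(x<45)&(x>20)&(y>90)];print('far end wall y',np.percentile(w[:,1],[2,98]))
# held rail
p0,R0=cur();L=(P-p0)@R0*1000
k=mask(p,'blue')&(L[...,2]>135)&(L[...,2]<152)&(abs(L[...,1])<20);q=L[k];print('held rail top: z',np.median(q[:,2]),'y',np.percentile(q[:,1],[1,50,99]),'xmax',np.percentile(q[:,0],[.5,99.5]))
for a in(10,20,30,40): r=q[abs(q[:,0]-a)<3];print(a,np.percentile(r[:,1],[2,98]),np.median(r[:,2]))
# held plate near edge (tool x max) & tongue
k=(L[...,2]>170)&(L[...,2]<195)&(abs(L[...,1])<60);q=L[k];print('plate',np.percentile(q,[.3,99.7],axis=0))
for a in(-40,-25,25,34): r=q[(abs(q[:,1]-a)<3)&(q[:,0]>20)];print(a,'edge x',np.percentile(r[:,0],99),'z',np.median(r[:,2]))
E
```

```text
floor z 4.914904809476484
head n 537 z 14.774194452522648 x [16.03 51.58] y [-21.05 -15.89]
-24 0 0 0
-21 109 16.268743167237062 51.961285139682055
-18 131 16.018966687242322 43.607376024244296
-15 134 15.232357503920497 51.512764736806645
-12 141 15.715818358081536 51.907814664994426
-9 18 17.87101552801697 43.34353638477118
A edge [[-28.   -24.   -20.   -16.   -12.    -8.    -4.     0.     4.     8.  ]
 [  0.85   0.76   0.85   0.81   0.91   0.96   0.89   0.97   0.62   0.84]]
A rail [  1.8  51.1  94.4  14.6 -89.5] 44.33931389661021
far wall x [41.48 54.89 59.37]
-80 [51.78 59.63]
-50 [51.72 59.49]
-20 [41.08 58.56]
lip -80 [-57.   -38.31]
lip -50 [-57.74 -38.58]
lip -20 [-58.03 -38.49]
lip 50 [-58.04 -38.62]
lip 80 [-58.1  -38.77]
near wall y [-111.82 -104.27]
far end wall y [ 90.18 107.06]
held rail top: z 148.03884330885077 y [-6.99 -0.18  6.38] xmax [-35.89  47.65]
10 [-6.75  5.95] 147.95056114545892
20 [-7.09  6.46] 147.97809771036026
30 [-6.95  6.27] 147.95257079912938
40 [-6.84  6.48] 148.10330556503743
plate [[-47.62 -48.86 175.28]
 [ 50.92  48.25 185.86]]
-40 edge x 50.818422040532035 z 177.7556690001839
-25 edge x 50.804420901248534 z 177.63491082501506
25 edge x 50.91373266004833 z 177.55909258000298
34 edge x 50.87992320433398 z 177.80516101000842
```

```bash
cat >> h.py <<'E'
O=O+pose(YAW)[1]@np.array([.0012,0,0])
def tip(tx,tz,th,ry=-52):
    """TCP pos+rot with the tongue's lower edge at tray (tx,tz) mm, tilt th"""
    Rt,Pt=pose(YAW,th);Pl=pose(0,th)[1]
    g=tray(tx,ry,tz)+Pt@np.array([49-.2,0,25+162.5])/1000
    return g,Rt
def where():
    p0,R0=cur();P=np.column_stack([-R0[:,1],-R0[:,0],-R0[:,2]])
    tl=np.degrees(np.arcsin(P[2,0]));t=p0-P@np.array([48.8,0,187.5])/1000
    s=state();print('tip',intray(t).round(2),'tilt',tl.round(2),'err',np.degrees(R.from_matrix(pose(YAW,tl)[0].T@R0).as_rotvec()).round(2),'F',s['wrist_force'].round(1),'M',s['wrist_torque'].round(2),s['clock'])
E
python3 - <<'E'
from h import *
where();g,Rt=tip(-28,60,17);print(g);plan(g,Rt,10)
E
```

```text
tip [100.25 -15.82 146.58] tilt -0.02 err [-0.    0.11  0.06] F [-0.1 -1.  -1.5] M [ 0.03 -0.01 -0.01] 13.7333
[0.54538197 0.02234383 0.25357488]
10 rows: shift [ 3.65 19.5   5.54] turn [ 1.702 -0.011 -0.004]
```

Emit:
apply_moves([
  [[3.7,19.5,5.5],[1.7,0,0],8],
  [[3.6,19.5,5.5],[1.7,0,0],8],
  [[3.7,19.5,5.5],[1.7,0,0],8],
  [[3.6,19.5,5.5],[1.7,0,0],8],
  [[3.7,19.5,5.6],[1.7,0,0],8],
  [[3.6,19.5,5.6],[1.7,0,0],8],
  [[3.7,19.5,5.6],[1.7,0,0],8],
  [[3.6,19.5,5.5],[1.7,0,0],8],
  [[3.7,19.5,5.5],[1.7,0,0],8],
  [[3.6,19.5,5.5],[1.7,0,0],8],
])

```text
clock: 14.57
tcp_pos: [0.5454, 0.0232, 0.2536]
orientation: [0.003, -0.02, 0.989, -0.148]
wrist_force: [-0.2, -0.5, -2.7]
opening: 0.0128
grip_force: 58.8
```

Emit:
apply_moves([
  [[0,0,0],[0,0,0],8],
  [[0,0,0],[0,0,0],8],
  [[0,0,0],[0,0,0],8],
  [[0,0,0],[0,0,0],8],
  [[0,0,0],[0,0,0],8],
  [[0,0,0],[0,0,0],8],
  [[0,0,0],[0,0,0],8],
  [[0,0,0],[0,0,0],8],
  [[0,0,0],[0,0,0],8],
  [[0,0,0],[0,0,0],8],
])

```text
clock: 15.4
tcp_pos: [0.5454, 0.0222, 0.2538]
orientation: [0.002, -0.02, 0.989, -0.148]
wrist_force: [-0.6, 0.8, -2.3]
opening: 0.0128
grip_force: 58.9
```

```bash
python3 - <<'E'
from h import *
where();plan(*tip(-28,7,17),7)
snap('wrist','w6');p,P=cloud('w6');T=(P-O)@pose(YAW)[1]*1000
x,y,z=T[...,0],T[...,1],T[...,2]
for a in(-95,-85,-75,-65):
    k=T[(z>18)&(z<22.5)&(x<-30)&(x>-70)&(abs(y-a)<5)];print('lip',a,len(k),np.percentile(k[:,0],[2,98]) if len(k) else 0)
    k=T[(z>15)&(z<19.5)&(x>40)&(x<70)&(abs(y-a)<5)];print('wall',a,len(k),np.percentile(k[:,0],[2,98]) if len(k) else 0)
k=T[(z>15)&(z<19.5)&(abs(x)<35)&(y<-90)];print('near',len(k),np.percentile(k[:,1],[2,98]) if len(k) else 0)
Pt=pose(YAW,17)[1];p0=cur()[0];L=(P-p0)@Pt*1000
k=(L[...,2]<-170)&(L[...,2]>-195)&(abs(L[...,0])<60);q=L[k]
for a in(-40,-25,25,40): r=q[(abs(q[:,0]-a)<3)&(q[:,1]<-20)];print(a,'edge y',np.percentile(r[:,1],1) if len(r) else 0)
r=q[(q[:,1]<-30)];print('tongue x',np.percentile(r[:,0],[.5,99.5]))
E
```

```text
tip [-27.98 -52.35  60.19] tilt 16.97 err [-0.    0.12  0.04] F [-0.6  0.8 -2.3] M [0.23 0.05 0.01] 15.4
7 rows: shift [-0.01  2.24  7.26] turn [ 0.004 -0.018 -0.005]
lip -95 821 [-59.29874764 -40.09821081]
wall -95 136 [50.02680561 57.21943297]
lip -85 766 [-59.24465454 -40.13905658]
wall -85 0 0
lip -75 755 [-59.32225705 -40.15364035]
wall -75 0 0
lip -65 724 [-59.34620413 -40.12036851]
wall -65 0 0
near 1969 [-167.52341209 -103.92245591]
-40 edge y -47.22304089207633
-25 edge y -51.234841245969214
25 edge y -51.22263659780291
40 edge y -51.24364905025974
tongue x [-47.69443233  48.75709421]
```

Emit:
apply_moves([
  [[-0.2,2.2,7.3],[0,0,0],8],
  [[-0.2,2.2,7.3],[0,0,0],8],
  [[-0.2,2.2,7.3],[0,0,0],8],
  [[0,2.2,7.3],[0,0,0],8],
  [[0,2.2,7.3],[0,0,0],8],
  [[0,2.3,7.3],[0,0,0],8],
  [[0,2.3,7.2],[0,0,0],8],
  [[0,0,0],[0,0,0],8],
  [[0,0,0],[0,0,0],8],
  [[0,0,0],[0,0,0],8],
])

```text
clock: 16.28
tcp_pos: [0.5459, 0.0224, 0.2004]
orientation: [0.002, -0.02, 0.989, -0.148]
wrist_force: [-0.4, 0.1, -1.7]
opening: 0.013
grip_force: 58.9
```

```bash
python3 - <<'E'
from h import *
where();plan(*tip(-48.2,5.5,17,-51.8),8)
E
```

```text
tip [-28.13 -51.91   6.78] tilt 16.97 err [-0.    0.13  0.02] F [-0.4  0.1 -1.7] M [0.26 0.03 0.01] 16.2833
8 rows: shift [ 0.04  2.46 -0.58] turn [ 0.003 -0.017 -0.003]
```

Emit:
apply_moves([
  [[0,2.5,-0.6],[0,0,0],8],
  [[0,2.5,-0.6],[0,0,0],8],
  [[0,2.5,-0.6],[0,0,0],8],
  [[0,2.5,-0.6],[0,0,0],8],
  [[0,2.5,-0.6],[0,0,0],8],
  [[0,2.4,-0.5],[0,0,0],8],
  [[0,2.4,-0.6],[0,0,0],8],
  [[0,2.4,-0.6],[0,0,0],8],
  [[0,0,0],[0,0,0],8],
  [[0,0,0],[0,0,0],8],
])

```text
clock: 17.12
tcp_pos: [0.5451, 0.0427, 0.1991]
orientation: [0.002, -0.02, 0.989, -0.148]
wrist_force: [0.7, 0.1, -1.3]
opening: 0.0131
grip_force: 59.1
```

```bash
python3 - <<'E'
from h import *
where();plan(*tip(-48.2,5.,6,-51.8),8)
E
```

```text
tip [-48.48 -51.85   5.53] tilt 16.97 err [-0.    0.12  0.02] F [ 0.7  0.1 -1.3] M [0.14 0.   0.  ] 17.1167
8 rows: shift [ 0.04 -4.49  1.29] turn [-1.371 -0.015 -0.004]
```

No contact force so far; the tongue is under the lip. Now I lay it down to 6°.

Emit:
apply_moves([
  [[0,-4.5,1.3],[-1.37,0,0],8],
  [[0,-4.5,1.3],[-1.37,0,0],8],
  [[0,-4.5,1.3],[-1.37,0,0],8],
  [[0,-4.5,1.3],[-1.37,0,0],8],
  [[0,-4.5,1.3],[-1.37,0,0],8],
  [[0,-4.5,1.3],[-1.37,0,0],8],
  [[0,-4.5,1.3],[-1.37,0,0],8],
  [[0,-4.5,1.3],[-1.37,0,0],8],
  [[0,0,0],[0,0,0],8],
  [[0,0,0],[0,0,0],8],
])

```text
clock: 17.95
tcp_pos: [0.5466, 0.0051, 0.1966]
orientation: [0.0, -0.02, 0.998, -0.053]
wrist_force: [-0.8, -1.0, 0.8]
opening: 0.0126
grip_force: 59.5
```

```bash
python3 - <<'E'
from h import *
where();plan(*tip(-48.4,4.6,0,-51.8),8)
E
```

```text
tip [-47.63 -51.77   5.03] tilt 6.04 err [-0.    0.11  0.1 ] F [-0.8 -1.   0.8] M [ 0.04 -0.04 -0.  ] 17.95
8 rows: shift [ 0.04 -2.37  0.71] turn [-0.755 -0.014 -0.013]
```

Emit:
apply_moves([
  [[0,-2.3,0.7],[-0.75,0,0],8],
  [[0,-2.3,0.7],[-0.75,0,0],8],
  [[0,-2.3,0.7],[-0.75,0,0],8],
  [[0,-2.3,0.7],[-0.75,0,0],8],
  [[0,-2.3,0.7],[-0.75,0,0],8],
  [[0,-2.3,0.7],[-0.75,0,0],8],
  [[0,-2.3,0.7],[-0.75,0,0],8],
  [[0,-2.3,0.7],[-0.75,0,0],8],
  [[0,0,0],[0,0,0],8],
  [[0,0,0],[0,0,0],8],
])

```text
clock: 18.78
tcp_pos: [0.5476, -0.0134, 0.1926]
orientation: [-0.001, -0.02, 1.0, -0.001]
wrist_force: [-1.8, -2.6, 5.9]
opening: 0.013
grip_force: 60.2
```

```bash
python3 - <<'E'
from h import *
where()
E
```

```text
tip [-48.95 -51.48   5.03] tilt 0.07 err [-0.    0.07  0.05] F [-1.8 -2.6  5.9] M [-0.28  0.01  0.03] 18.7833
```

Emit:
apply_moves([
  [[0,0,0.5],[0,0,0],8],
  [[0,0,0.5],[0,0,0],8],
  [[0,0,0.5],[0,0,0],8],
  [[0,0,0],[0,0,0],8],
  [[0,0,0],[0,0,0],8],
  [[0,0,0],[0,0,0],8],
  [[0,0,0],[0,0,0],8],
  [[0,0,0],[0,0,0],8],
  [[0,0,0],[0,0,0],8],
  [[0,0,0],[0,0,0],8],
])

```text
clock: 19.62
tcp_pos: [0.5475, -0.0133, 0.1925]
orientation: [-0.001, -0.021, 1.0, -0.001]
wrist_force: [-6.5, -3.2, 23.2]
opening: 0.0128
grip_force: 62.9
```

```bash
python3 - <<'E'
from h import *
where()
E
```

```text
tip [-48.94 -51.53   4.96] tilt 0.08 err [-0.    0.06  0.03] F [-6.5 -3.2 23.2] M [-0.3   0.9  -0.04] 19.6167
```

Emit:
apply_moves([
  [[0,0,-1],[0,0,0],8],
  [[0,0,0],[0,0,0],8],
  [[0,0,0],[0,0,0],34],
  [[0,0,0],[0,0,0],34],
  [[0,0,0],[0,0,0],34],
  [[0,0,-10],[0,0,0],34],
  [[0,0,-25],[0,0,0],34],
  [[0,0,-35],[0,0,0],34],
  [[5,0,-40],[0,0,0],34],
  [[5,0,-40],[0,0,0],34],
])

```text
clock: 20.45
tcp_pos: [0.5372, -0.0136, 0.3431]
orientation: [-0.002, -0.02, 1.0, -0.0]
wrist_force: [0.9, 0.1, -0.4]
opening: 0.0342
grip_force: 0.0
```

Emit:
apply_moves([
  [[15,-25,0],[0,0,0],34],
  [[15,-25,0],[0,0,0],34],
  [[0,-25,0],[0,0,0],34],
  [[0,-25,0],[0,0,0],34],
  [[0,-20,0],[0,0,0],34],
  [[0,0,0],[0,0,0],34],
  [[0,0,0],[0,0,0],34],
  [[0,0,0],[0,0,0],34],
  [[0,0,0],[0,0,0],34],
  [[0,0,0],[0,0,0],34],
])

```text
clock: 21.28
tcp_pos: [0.5125, -0.134, 0.3417]
orientation: [-0.001, -0.021, 1.0, -0.0]
wrist_force: [0.4, -0.4, -0.6]
opening: 0.0344
grip_force: 0.0
```

```bash
python3 - <<'E'
from h import *
np.set_printoptions(suppress=True,precision=2)
print(cur()[0],intray(cur()[0]));snap('wrist','w7');p,P=cloud('w7');T=(P-O)@pose(YAW)[1]*1000
x,y,z=T[...,0],T[...,1],T[...,2]
def fit(nm,m):
    q=T[m];q=q[abs(q[:,2]-np.median(q[:,2]))<3]
    A=np.c_[q[:,:2],np.ones(len(q))];c=np.linalg.lstsq(A,q[:,2],rcond=None)[0];print(nm,len(q),'slopes deg',np.degrees(c[:2]),'z med',np.median(q[:,2]))
fit('table',(abs(x-90)<20)&(abs(y)<60)&(z<8))
fit('blue front',(x>-30)&(x<-12)&(y>-95)&(y<-10)&(z<30))
fit('blue back',(x>12)&(x<45)&(y>-95)&(y<-40)&(z<30))
fit('A back',(x>12)&(x<45)&(y>8)&(y<95)&(z<30))
fit('tab',(x>20)&(x<38)&(y>-19)&(y<-5)&(z<30))
a=cv2.imread('pics/w7.png')
K=np.load('w7.npz');v,u=np.where((abs(x)<60)&(abs(y)<113));c=a[max(v.min(),0):v.max()+1,u.min():u.max()+1];print(c.shape)
s=min(800/c.shape[1],600/c.shape[0]);cv2.imwrite('pics/w7c.png',cv2.resize(c,None,fx=s,fy=s,interpolation=cv2.INTER_CUBIC))
E
```

```text
[ 0.51 -0.13  0.34] [118.64 -91.38 341.67]
table 4248 slopes deg [-0.12  0.  ] z med 0.8112612100958094
blue front 1143 slopes deg [ 0.16 -0.02] z med 15.058536011776924
blue back 2462 slopes deg [-0.3   0.01] z med 14.902432717433967
A back 469 slopes deg [0.32 0.41] z med 14.923521110598525
tab 287 slopes deg [-0.89 -1.45] z med 14.870989041711525
(248, 219, 3)
```

View pics/w7c.png

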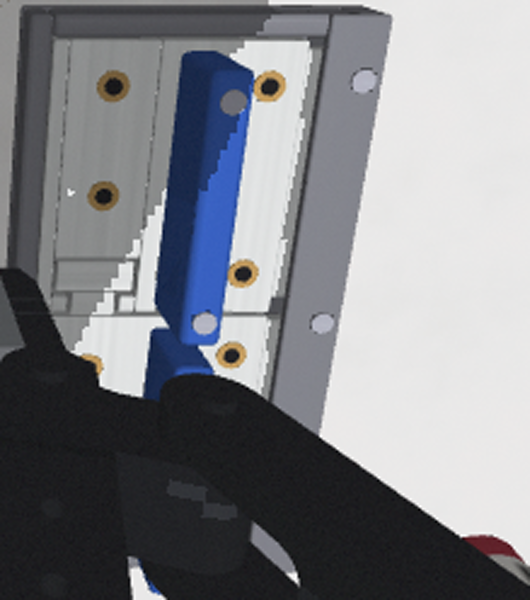

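The crop shows the blue template flat in the tray. Its T-notch is closed round A's tab at (95,285), and the plate tops are level at 14 mm, allowing for the 0.8 mm depth bias. One last overall check.

```bash
python3 - <<'E'
from h import *
snap('side','s8');a=cv2.imread('pics/s8.png')[120:300,180:400];cv2.imwrite('pics/s8c.png',cv2.resize(a,None,fx=3.3,fy=3.3,interpolation=cv2.INTER_CUBIC))
p,P=cloud('s8');m=mask(p,'red')&(P[...,1]>.2)&(P[...,1]<.36)&(P[...,0]>.46)&(P[...,0]<.63);q=P[m];print(rect(q),q[:,2].max(), state()['opening'])
E
```

```text
[554.3 305.  110.9  59.   64.8] 0.0480356894636933 0.03361581431332959
```

View pics/s8c.png

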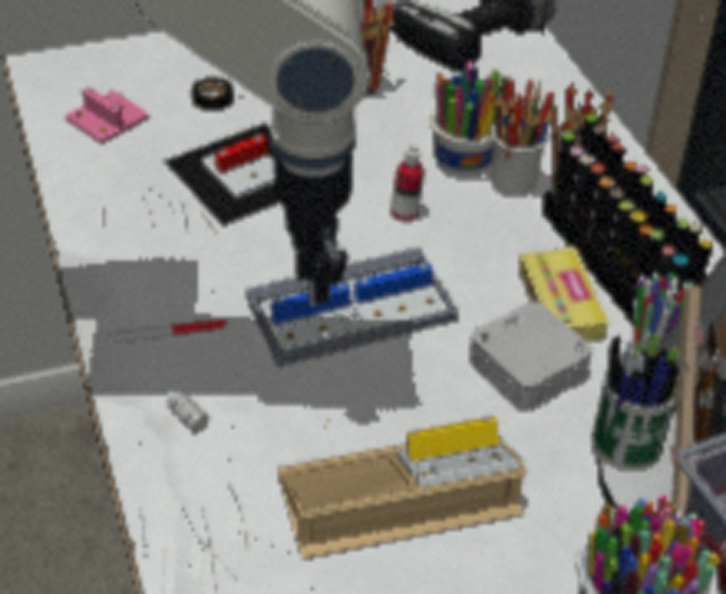

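Red lies on the mat at (240,165), both blue templates are level in the tray, and yellow and the other things are untouched.

```bash
python3 -c "from bench import bot; print(bot.job_done())"
```

```text
the job is handed in; nothing more can be done
None
```

The red template is flat on the mat, the blue one is in the tray's right place under the lip, interlocked and level with its neighbour, and the job was handed in at about 21 s of the 67 s allowed.

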